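Turn over the board of the finish-sample book and secure it

ROBOT

A 6-joint arm with a two-finger parallel gripper is mounted at the origin on the work surface. World frame = base frame: x ahead of the robot, y to its left, z up, the work surface at z = 0. Lengths are in mm, angles in degrees, forces in N, time in s.
With the tool pointing down it reaches from about 350 to 850 mm from the base axis. Payload 8.1 kg.
Tool frame: the origin (TCP) lies where the fingers leave the gripper's body, on its centre line; the fingertips stand 73 mm ahead of it and the grasp point (between the pads) lies 54 mm ahead of it; z points along the fingers, y is the line along which they close (so a half turn about z gives the same grasp; the last joint's range is limited). The gripper opens to 85 mm and grips with 20 to 120 N. Pads are 22 mm wide; open, the fingers measure 114 mm over their backs; the gripper's body (76 mm by 85 mm) begins 54 mm behind the grasp point. The pads swing forward as they close: fully open they stand 13 mm farther back than shut.
Start: joints at [66.268, 7.471, 85.268, -0, 87.261, -4.893], TCP at [193.723, 567.871, 303.892] pointing down, gripper open.
Joint ranges: [-169.43, 169.43], [-51.17, 129.36], [1.28, 143.12], [-76.62, 256.62], [0, 156.53], [-152.29, 152.29]. Speed limits (degrees/s): [136.94, 136.94, 159.86, 180, 180, 180].

INTERFACE

Orientations are given as [roll, pitch, yaw] about the fixed x, y, z axes, in that order (R = Rz(yaw) Ry(pitch) Rx(roll)).
In Python, from bench import sense, optics, r gives the robot as it stands.
- The arm moves only by the tool servo_tool, never from a script. Its argument "plan" is a list that holds one entry, the list of rows, each a list of 5 numbers: the shift along the world's x, y, z in m, then the turn about the world's z in degrees, then the finger opening in m, from 0 to 0.0854. A call has 1 to 10 rows; each row shifts and turns the commanded pose from where the row before left it; what a row does not reach is not made up. A row lasts 1/10 s, in which the tool goes at most 50 mm and 8.59 degrees, less where a joint would pass 70% of its speed; a pose out of reach is approached as far as the arm can. A call is refused whole if a number of a shift passes 0.05 or a number of a turn 8.59, either way. A call with a gripper value outside its range is refused whole. The fingers move at their own pace and stop on an object; "force" is the grip in N (left out, the last holds). Time passes only in rows, so rows that do not move let the fingers close. It gives the time, the measured TCP pose, the force, the opening and the grip force at its end, in the units of the state.
- sense(): the state, without advancing time (a new reading comes with each control period).
- optics.snapshot(name): name is "side" or "top"; returns a dict with "frame" (480x640x3 uint8, blue, green, red), "fx", "fy", "cx", "cy" (pixels), "dist_coeffs" ([k1, k2, p1, p2, k3] as OpenCV has them; the pictures are not rectified), "cam_to_world" (4x4, takes a point from camera to world coordinates). Camera axes: x right, y down, z forward; pixel columns grow to the right and rows downward; lengths in mm; the calibration is good to about 2 mm. A picture is of the moment at which its call begins. There is no depth.
- r.hand_in(): hands the job in; it is judged then, once.
The state is a dict: "time": time; "joint_pos": joint angles; "qd": joint speeds; "joint_efforts": joint torques, N m; "tool_pos": TCP position; "tcp_rot": TCP orientation; "ft_force": force on the tool from outside, world axes, zero at the start; "wrist_torque": the same for the moment, N m; "finger_gap": finger opening in mm; "grip_force": force on a finger pad.
Only numpy, scipy, OpenCV 4.12 (cv2) and the standard library are available. Lean on these libraries where they do the work, as an engineer would, in place of code of your own. Each camera call takes 0.05 s, during which the arm holds its last target. There are 200 camera calls.

TASK

On the open sample book, turn the half-raised board over the spine until it lies flat on the other cover; only then push the small sliding keeper there in over the board's free edge as far as it goes, and take the hand away. Push with the fingertips or the outside of the fingers, gently, never pinching or gripping anything; leave the book where it lies and do not disturb the things around it.

Things in the scene. Friction and masses are not known exactly. Their poses are not given: they have to be found in the camera images.
- book: open sample book, loose on the counter, about 2.2 kg: two dark wooden covers, 18 mm thick, with the spine between; 200 mm along the spine; the right cover reaches 160 mm from the spine's axis, the left 200 mm. Origin at the underside, below the middle of the spine; x along the spine, y across it to the left cover (left seen from the robot), z up. The keeper sits at the left cover's outer edge.
- spine (a point): middle of the hinge axis on the spine, 26 mm above the counter; its axes are the book's, x along the hinge axis
- hinge (a joint): angle of the board about the spine, rad: 0 = flat on the right cover (-y side of the book), pi/2 = upright, pi (3.14, hard stop) = flat on the left cover (+y side). Starts half raised above the right cover, at 0.6 to 1.1. The hinge is stiff (0.3 N m friction): the board stays at any angle, never falls or springs back; 2 to 5 N at its free edge turn it.
- board: rigid wooden sample board, 150 mm along the spine, 8 mm thick, about 0.17 kg, reaching 130 mm from the hinge axis; the last 11 mm at its free edge is a thinner, rounded strip, 6 mm thick. Origin on the hinge axis; x along the spine, -y from the spine to the free edge, -z the face that looks down at the start and up when turned over.
- keeper (a joint): travel of the sliding keeper, in m: 0 = drawn back (clear of the board), 0.025 = pushed in to its stop, its tongue 19 mm over the board's free edge. It starts at 0 to 0.005, slides along the book's -y (towards the spine) with about 1.5 N of friction and stays where it is left.
- keeper_knob (a point): centre of the keeper's upright brass knob, moving with it; knob 32 mm along the book's x, 12 mm along y, 24 mm tall, its foot 36 mm and top 60 mm above the counter. It stands on a flat brass tongue 30 mm wide in a wooden guide on the left cover, 54 mm along x, 37 mm high above the counter, 155 to 195 mm from the spine's axis; axes as the book's
- knob: the keeper's knob as a solid; its origin is the same point, at its centre
- under_face: the board's sheet on its -z side (looks down at the start, up when turned over), 106 x 150 mm, 4 mm thick, fixed to the board; same origin and axes as the board
- top_face: the board's other sheet, on its +z side (looks up at the start, down when turned over), same size, origin and axes
- board_edge (a point): middle of the board's free edge, 130 mm from the hinge axis, at mid-thickness; axes as the board's
- jar: bystander: amber glass jar with a dark cap, 60 mm across, 95 mm tall, left of the book; origin under its centre
- cup: bystander: white cup, 76 mm across, 60 mm tall, beyond the far edge of the left cover; origin under its centre
- casket: bystander: small wooden casket 89 x 64 x 44 mm, beyond the book's far edge or to its right; origin under its centre
- weight: bystander: brass paperweight with a knob, 56 mm across, 46 mm tall, to the book's right or beyond its far edge; origin under its centre

How it is judged (in metres and radians):
On the way, in this order (a step that is already met when the one before it is completed fails the run):
1. the board has been pushed up and past upright, over the spine (value of joint hinge above 1.75 rad).
2. the board lies flat on the left cover, the keeper still drawn back (value of joint hinge above 3.07 rad and value of joint keeper below 0.015 m), for 0.1 s.
At the end, for the whole second after the job is handed in: The board lies flat on the left cover (hinge above 3.07 rad, its free edge within 9 mm of lying flat), at rest; the keeper is pushed in (at least 20 of its 25 mm); the book lies flat within 12 mm of where it was; jar, cup, casket and weight stand within 25 mm of where they were (value of joint keeper above 0.02 m and value of joint hinge above 3.07 rad and velocity of joint hinge between -0.05 and 0.05 rad/s and distance of book from where it was at the start of the episode below 0.012 m and angle between book's own z axis and vertical below 0.04 rad and angle between each of jar, cup, casket, weight's own z axis and vertical below 0.2 rad and distance of each of jar, cup, casket, weight from where it was at the start of the episode below 0.025 m); the robot touches nothing.
It fails at once if the board is pinched: both of its faces are pressed by the fingers at once (more than 2 N each) (contact force between each of under_face, top_face and the fingers above 2 N).
It fails at once if the keeper is pushed in before the board lies flat (value of joint keeper above 0.015 m and value of joint hinge below 3 rad).
It fails at once if the keeper's knob is pinched or forced (more than 38 N from the fingers), or the board is pressed hard (more than 60 N) (contact force between knob and the fingers above 38 N or contact force between board and the fingers above 60 N).
It fails at once if the book is lifted, tipped or shoved away (more than 15 mm up, 0.15 rad or 12 mm) (height (world z) of book above 0.015 m or angle between book's own z axis and vertical above 0.15 rad or distance of book from where it was at the start of the episode above 0.012 m).
It fails at once if a bystander is moved, lifted or knocked over (more than 25 mm or 0.3 rad) (distance of any of jar, cup, casket, weight from where it was at the start of the episode above 0.025 m or angle between any of jar, cup, casket, weight's own z axis and vertical above 0.3 rad).
It also fails if it takes over 61 s, if anything falls off the work surface, if the arm or the gripper's body presses on something with over 40 N, if the wrist force passes 120 N, or if a joint passes its speed limit or range.

## Working session

There is one attempt and no reset: what is moved stays moved. The work goes in short steps, Python scripts to look and compute and a tool call to move; the robot and the scene stay as the last step left them, time stands still between calls to the robot, and variables do not carry over. Pictures are saved under pics/ and viewed, at most 10 in all, crops included, and the job is handed in when it is done.

Besides the shell and the picture viewer there is one more tool, called after ">>>" as name([rows], argument=value, ...), one row to a line, values as JSON. servo_tool: Moves the arm, as the interface text tells. Its arguments: {"type":"object","properties":{"plan":{"type":"array"},"force":{"type":"number"}},"required":["plan"]}

```bash
mkdir -p pics; ls; python3 - <<'E'
from bench import sense, optics, r
import cv2
for n in("side","top"):
    s=optics.snapshot(n); cv2.imwrite(f"pics/{n}0.png",s["frame"]); print(n,s["fx"],s["cx"],s["cy"],s["dist_coeffs"]); print(s["cam_to_world"])
s=sense(); print(s)
E
```

```text
pics
side 532.144331742397 318.4849591054498 247.0275614510122 [0.00280712 0.         0.         0.         0.        ]
[[-9.56668600e-01 -2.18278567e-01  1.92716518e-01  3.87140764e+02]
 [-2.90878918e-01  6.86376963e-01 -6.66540412e-01  7.57271545e+02]
 [ 1.32153078e-02 -6.93715455e-01 -7.20127921e-01  8.55517358e+02]
 [ 0.00000000e+00  0.00000000e+00  0.00000000e+00  1.00000000e+00]]
top 582.5343410119436 321.87648277528695 237.36803393724438 [0.03404517 0.         0.         0.         0.        ]
[[-1.31411446e-02 -9.97226569e-01  7.32562709e-02  5.06328840e+02]
 [-9.99843062e-01  1.22343891e-02 -1.28128881e-02  6.34595563e+01]
 [ 1.18811067e-02 -7.34131503e-02 -9.97230840e-01  1.16468051e+03]
 [ 0.00000000e+00  0.00000000e+00  0.00000000e+00  1.00000000e+00]]
{'time': 0.1, 'joint_pos': array([ 6.62681931e+01,  7.51277753e+00,  8.53230719e+01,  6.41642460e-04,
        8.72617397e+01, -4.89311550e+00]), 'qd': array([-0.01691621, -0.12871195, -0.16977242, -0.0735259 ,  0.01532148,
       -0.01023344]), 'joint_efforts': array([ 5.44504855e-04, -5.70946455e+01, -5.01946521e+01, -2.63600814e-04,
        8.02419148e-03, -2.84656693e-05]), 'tool_pos': array([193.56815099, 567.52327353, 302.92810532]), 'tcp_rot': array([-1.79902821e+02, -8.96258906e-03,  1.61161270e+02]), 'ft_force': array([ 0.56592754,  0.55388695, -0.00918258]), 'wrist_torque': array([-0.01131123,  0.06885596,  0.00828112]), 'grip_force': 0.0, 'finger_gap': 85.3242848279132}
```

View pics/top0.png

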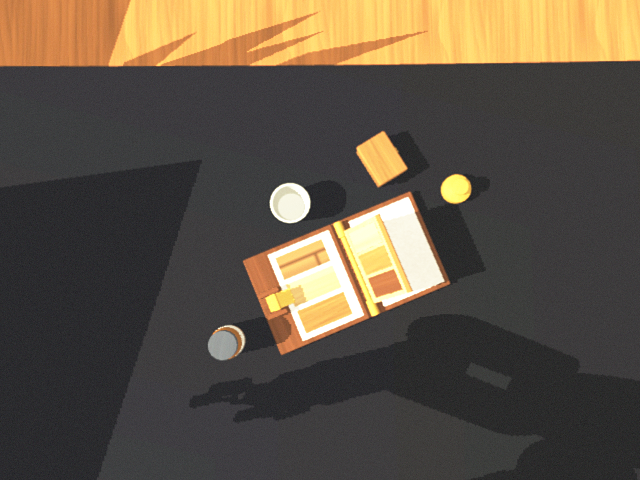

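View pics/side0.png

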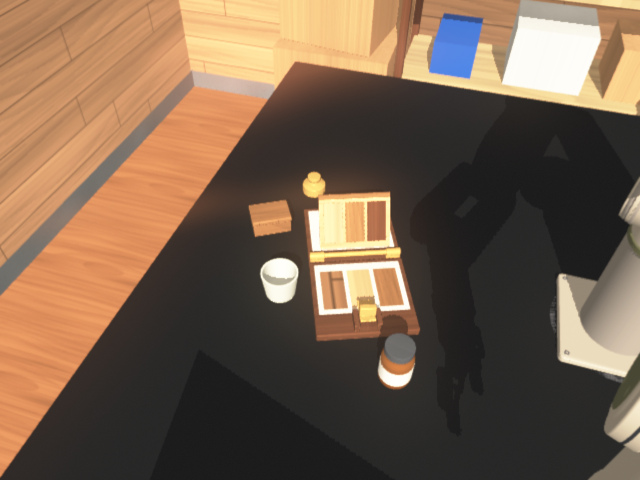

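The top view shows the book's outline with corners at about (411,192), (449,284), (281,354) and (243,262). The brass spine runs (338,224)–(376,316), the board's free edge is near (372,214)–(410,292), and the knob is near (273,302). In the side view the board is half raised, its free edge at (320,197)–(390,195), and the knob is at (368,310). The jar stands close to the left cover.

```bash
cat > h.py <<'E'
import numpy as np, cv2
from bench import sense, optics, r
def ray(s,p):
    K=np.array([[s["fx"],0,s["cx"]],[0,s["fy"],s["cy"]],[0,0,1]])
    u=cv2.undistortPoints(np.array([[p]],float),K,np.array(s["dist_coeffs"]))[0,0]
    M=np.array(s["cam_to_world"]); return M[:3,3],M[:3,:3]@[u[0],u[1],1]
def onz(s,p,z):
    o,d=ray(s,p); return o+d*(z-o[2])/d[2]
def onplane(s,p,q,n):
    o,d=ray(s,p); return o+d*(np.dot(n,q-o)/np.dot(n,d))
def proj(s,P):
    M=np.linalg.inv(np.array(s["cam_to_world"])); c=M[:3,:3]@P+M[:3,3]; K=np.array([[s["fx"],0,s["cx"]],[0,s["fy"],s["cy"]],[0,0,1]])
    return cv2.projectPoints(c.reshape(1,3),np.zeros(3),np.zeros(3),K,np.array(s["dist_coeffs"]))[0].ravel()
E
python3 - <<'E'
from h import *
t=optics.snapshot("top"); s=optics.snapshot("side")
np.set_printoptions(precision=1,suppress=True)
C={k:onz(t,p,18) for k,p in dict(FR=(411,192),NR=(449,284),NL=(281,354),FL=(243,262)).items()}
for k,v in C.items(): print(k,v)
for a,b in(("FR","NR"),("NR","NL"),("NL","FL"),("FL","FR")):
    d=C[b]-C[a]; print(a,b,np.linalg.norm(d),np.degrees(np.arctan2(d[1],d[0])))
print("spine top",onz(t,(338,224),30),onz(t,(376,316),30),"side",onz(s,(311,257),30),onz(s,(400,252),30))
print("knob",onz(t,(272,302),60),"side top",onz(s,(368,298),60))
print("jar",onz(t,(223,346),95),"cup",onz(t,(290,202),60),"casket",onz(t,(381,159),44),"weight",onz(t,(456,189),40))
yv=C["FL"]-C["FR"]; yv/=np.linalg.norm(yv); sp=(onz(t,(338,224),26)+onz(t,(376,316),26))/2
for p in((320,197),(390,195)):
    for off in(75,):
        pass
# board edge: triangulate by plane perpendicular to spine at +-75
xv=np.array([yv[1],-yv[0],0]); print("x",xv,"y",yv,"yaw",np.degrees(np.arctan2(xv[1],xv[0])),"spine",sp)
for nm,im,p,sg in(("side far",s,(320,197),1),("side near",s,(390,195),-1)):
    P=onplane(im,p,sp+sg*75*xv,xv); e=P-sp; print(nm,P,"y,z rel",e@yv,e[2],np.degrees(np.arctan2(e[2],-e@yv)))
E
python3 - <<'E'
import cv2
a=cv2.imread('pics/top0.png')[180:365,220:460];cv2.imwrite('pics/topc.png',cv2.resize(a,None,fx=3.2,fy=3.2,interpolation=cv2.INTER_CUBIC))
E
```

```text
FR [ 678.8 -129.5   18. ]
NR [ 495.7 -199.7   18. ]
NL [364.6 131.   18. ]
FL [544.  204.2  18. ]
FR NR 196.073772502222 -159.0293210908913
NR NL 355.78351318065216 111.62001639583676
NL FL 193.73548578551322 22.193677996757014
FL FR 359.95286327571813 -68.00824097147301
spine top [615.5  17.   30. ] [435.9 -53.8  30. ] side [614.6  26.   30. ] [437.4 -45.6  30. ]
knob [466.6 144.8  60. ] side top [471.  121.3  60. ]
jar [390.1 231.2  95. ] cup [655.9 109.2  60. ] casket [740.4 -68.2  44. ] weight [ 680.3 -213.7   40. ]
x [0.9 0.4 0. ] y [-0.4  0.9  0. ] yaw 21.991759028526985 spine [525.8 -18.7  26. ]
side far [619.4 -50.3 133. ] y,z rel -64.3335332926633 106.95494777528722 58.97303940430391
side near [ 483.6 -114.6  121.6] y,z rel -73.08661297167208 95.55643269803261 52.58932912596806
```

View pics/topc.png

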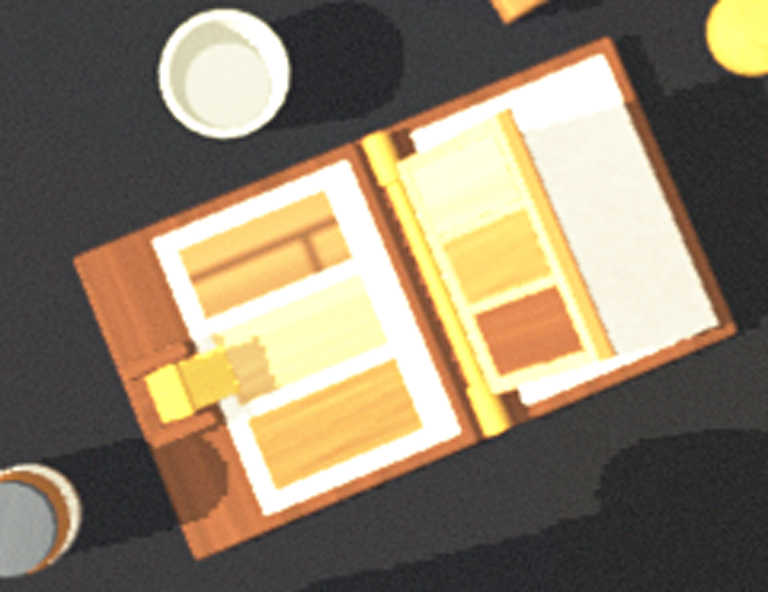

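The crop shows the brass hinge line from about (338,225) to (372,313) in full-image pixels, with the knob top at about (272,303). Spine centre comes out at ≈(528,-17), book yaw ≈22°, hinge ≈55°. I'll close the fingers and move to the right of the board.

>>> servo_tool([
  [[0.019,-0.035,0,-2.45,0],[0.019,-0.035,0,-2.45,0],[0.019,-0.035,0,-2.45,0],[0.019,-0.035,0,-2.45,0],[0.019,-0.035,0,-2.45,0],[0.019,-0.035,0,-2.45,0],[0.019,-0.035,0,-2.45,0],[0.019,-0.035,0,-2.45,0],[0.019,-0.035,0,-2.45,0],[0.019,-0.035,0,-2.45,0]],
], force=20)

```text
time: 1.2
tool_pos: [384.1, 216.4, 303.9]
tcp_rot: [180.0, 0.0, 136.6]
ft_force: [0.8, 0.0, 0.8]
finger_gap: 0.3
grip_force: 0.0
```

>>> servo_tool([
  [[0.019,-0.035,0,-2.45,0],[0.019,-0.035,0,-2.45,0],[0.019,-0.035,0,-2.45,0],[0.019,-0.035,0,-2.45,0],[0.019,-0.035,0,-2.45,0],[0.019,-0.035,0,-2.45,0],[0.019,-0.035,0,-2.45,0],[0.019,-0.035,0,-2.45,0],[0.019,-0.035,0,-2.45,0],[0.019,-0.035,0,-2.45,0]],
])

```text
time: 2.2
tool_pos: [574.2, -133.7, 303.7]
tcp_rot: [-180.0, -0.0, 112.1]
ft_force: [0.6, 1.3, -0.4]
finger_gap: 0.1
grip_force: 0.0
```

>>> servo_tool([
  [[0,0,-0.025,0,0],[0,0,-0.025,0,0],[0,0,-0.025,0,0],[0,0,-0.025,0,0],[0,0,-0.025,0,0],[0,0,0,0,0]],
])

```text
time: 2.8
tool_pos: [571.1, -131.3, 174.3]
tcp_rot: [-179.7, -0.3, 112.2]
ft_force: [-0.3, 0.8, -0.1]
finger_gap: 0.1
grip_force: 0.0
```

```bash
python3 - <<'E'
from h import *
s=sense(); print(s["tool_pos"],s["ft_force"])
f=optics.snapshot("side")["frame"][120:360,220:480]; cv2.imwrite("pics/s1.png",cv2.resize(f,None,fx=2.4,fy=2.4))
E
```

```text
[ 571.12148247 -131.33689485  174.28460012] [-0.29133748  0.83642312 -0.08745747]
```

View pics/s1.png

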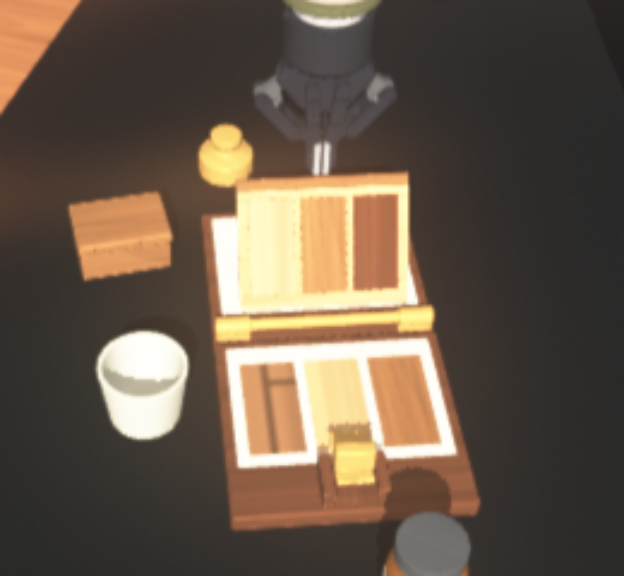

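The closed fingers stand behind the raised board, at its middle, with the board's free edge at about (325,180) in the crop. Now pushing along the book's +y.

>>> servo_tool([
  [[-0.003,0.0074,0.0005,0,0],[-0.003,0.0074,0.0005,0,0],[-0.003,0.0074,0.0005,0,0],[-0.003,0.0074,0.0005,0,0],[-0.003,0.0074,0.0005,0,0],[-0.003,0.0074,0.0005,0,0],[-0.003,0.0074,0.0005,0,0],[-0.003,0.0074,0.0005,0,0],[-0.003,0.0074,0.0005,0,0],[-0.003,0.0074,0.0005,0,0]],
])

```text
time: 3.85
tool_pos: [544.3, -58.0, 185.1]
tcp_rot: [179.9, 0.1, 112.2]
ft_force: [1.7, -3.3, 7.1]
finger_gap: 0.1
grip_force: 0.0
```

>>> servo_tool([
  [[-0.003,0.0074,0,0,0],[-0.003,0.0074,0,0,0],[-0.003,0.0074,0,0,0],[-0.003,0.0074,0,0,0],[-0.003,0.0074,0,0,0]],
])

```text
time: 4.35
tool_pos: [528.0, -20.5, 183.1]
tcp_rot: [-179.9, -0.0, 112.2]
ft_force: [2.4, -2.6, -1.9]
finger_gap: 0.3
grip_force: 1.6
```

>>> servo_tool([
  [[-0.0029,0.0072,-0.0013,0,0],[-0.0029,0.0072,-0.0013,0,0],[-0.0029,0.0072,-0.0013,0,0],[-0.0029,0.0072,-0.0013,0,0],[-0.0024,0.006,-0.0041,0,0],[-0.0024,0.006,-0.0041,0,0],[-0.0024,0.006,-0.0041,0,0],[-0.0024,0.006,-0.0041,0,0]],
])

```text
time: 5.15
tool_pos: [507.4, 32.1, 161.8]
tcp_rot: [180.0, 0.0, 112.2]
ft_force: [2.3, -2.9, 0.6]
finger_gap: -0.2
grip_force: 1.2
```

>>> servo_tool([
  [[-0.0018,0.0045,-0.0064,0,0],[-0.0018,0.0045,-0.0064,0,0],[-0.0018,0.0045,-0.0064,0,0],[-0.0018,0.0045,-0.0064,0,0]],
])

```text
time: 5.55
tool_pos: [500.2, 49.9, 136.0]
tcp_rot: [-180.0, 0.0, 112.2]
ft_force: [1.6, -1.3, 0.7]
finger_gap: 0.4
grip_force: 1.1
```

```bash
python3 - <<'E'
from h import *
s=sense(); print(s["tool_pos"],s["ft_force"])
f=optics.snapshot("side")["frame"][120:360,220:480]; cv2.imwrite("pics/s2.png",cv2.resize(f,None,fx=2.4,fy=2.4))
E
```

```text
[500.18726523  49.88105796 136.03766826] [ 1.57701774 -1.33638093  0.73409632]
```

View pics/s2.png

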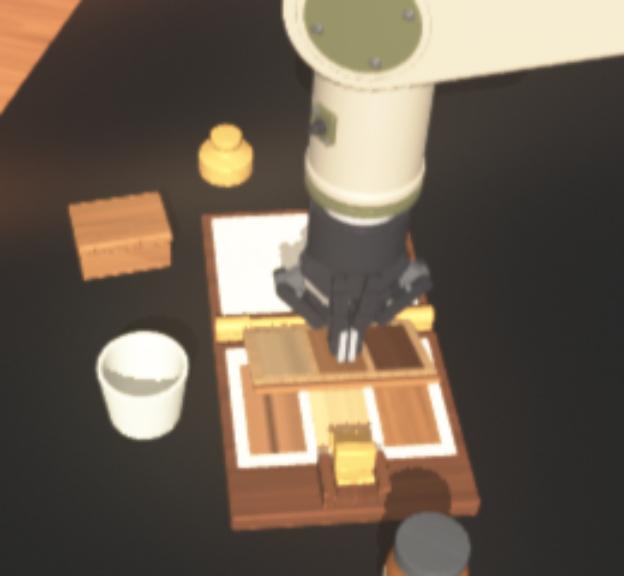

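The board has gone past upright, with its free edge at about (345,380) in the crop, well above the cover. I'll press it down.

>>> servo_tool([
  [[-0.0008,0.002,-0.005,0,0],[-0.0008,0.002,-0.005,0,0],[-0.0008,0.002,-0.005,0,0],[-0.0008,0.002,-0.005,0,0],[-0.0004,0.001,-0.004,0,0],[0,0,-0.003,0,0]],
])

```text
time: 6.2
tool_pos: [496.6, 59.0, 109.3]
tcp_rot: [180.0, -0.0, 112.2]
ft_force: [-0.4, 1.4, 2.2]
finger_gap: -0.1
grip_force: 1.0
```

>>> servo_tool([
  [[0,0,-0.001,0,0],[0,0,-0.001,0,0],[0,0,0,0,0]],
])

```text
time: 6.5
tool_pos: [496.6, 58.7, 107.6]
tcp_rot: [-180.0, -0.0, 112.2]
ft_force: [0.4, 0.6, 0.7]
finger_gap: -0.4
grip_force: 0.0
```

>>> servo_tool([
  [[0,0,-0.001,0,0],[0,0,-0.001,0,0],[0,0,0,0,0]],
])

```text
time: 6.8
tool_pos: [496.7, 58.7, 105.6]
tcp_rot: [-180.0, -0.0, 112.2]
ft_force: [1.0, 0.8, 1.3]
finger_gap: 0.2
grip_force: 0.2
```

>>> servo_tool([
  [[0,0,-0.001,0,0],[0,0,0,0,0]],
])

```text
time: 7.0
tool_pos: [496.7, 58.6, 104.6]
tcp_rot: [-180.0, 0.0, 112.2]
ft_force: [0.2, -0.0, 0.1]
finger_gap: -0.2
grip_force: 0.3
```

>>> servo_tool([
  [[0,0,-0.001,0,0],[0,0,-0.001,0,0],[0,0,0,0,0]],
])

```text
time: 7.3
tool_pos: [496.7, 58.7, 102.7]
tcp_rot: [180.0, 0.0, 112.2]
ft_force: [-0.2, 1.2, 1.3]
finger_gap: -0.2
grip_force: 0.8
```

>>> servo_tool([
  [[0,0,-0.001,0,0],[0,0,0,0,0]],
])

```text
time: 7.5
tool_pos: [496.9, 58.7, 102.6]
tcp_rot: [-180.0, 0.0, 112.2]
ft_force: [-6.2, -0.3, 12.0]
finger_gap: 0.1
grip_force: 5.9
```

>>> servo_tool([
  [[0,0,-0.0005,0,0],[0,0,0,0,0],[0,0,0,0,0],[0,0,0.01,0,0],[0,0,0.02,0,0],[0,0,0.03,0,0],[0,0,0.03,0,0],[0,0,0.03,0,0],[0.015,-0.037,0.01,0,0],[0.015,-0.037,0,0,0]],
])

```text
time: 8.5
tool_pos: [528.4, -15.7, 234.5]
tcp_rot: [179.7, 0.2, 112.3]
ft_force: [0.4, 0.6, -0.6]
finger_gap: 0.2
grip_force: 0.0
```

>>> servo_tool([
  [[0.015,-0.037,0,0,0],[0.015,-0.037,0,0,0],[0.015,-0.037,0,0,0]],
])

```text
time: 8.8
tool_pos: [572.1, -128.0, 231.3]
tcp_rot: [180.0, 0.0, 112.2]
ft_force: [1.1, 0.1, -0.8]
finger_gap: 0.1
grip_force: 0.0
```

```bash
python3 - <<'E'
from h import *
s=sense(); print(s["tool_pos"],s["ft_force"])
t=optics.snapshot("top")["frame"];cv2.imwrite("pics/top3_full.png",t)
f=optics.snapshot("side")["frame"][240:360,290:430]; t=t[230:365,210:385]
cv2.imwrite("pics/s3.png",np.vstack([cv2.resize(x,(440,300),interpolation=cv2.INTER_CUBIC) for x in(f,t)]))
E
```

```text
[ 572.09495655 -128.03113332  231.33558383] [ 1.08476824  0.10181646 -0.83922144]
```

View pics/s3.png

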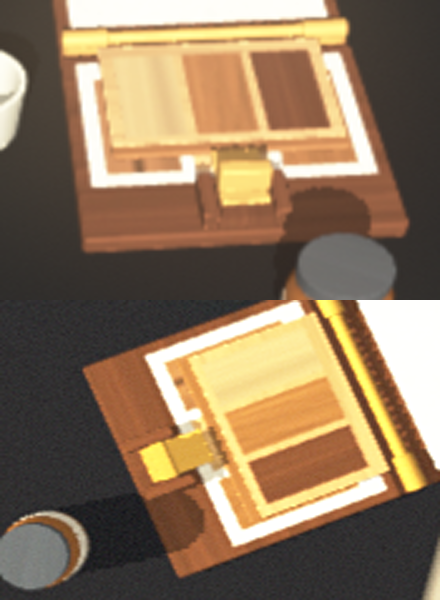

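The board now lies low on the left cover with the keeper still drawn back. Its outer edge corners in the top view are about (284,256) and (314,327). Next I'll check the edge against flat numerically.

```bash
python3 - <<'E'
from h import *
np.set_printoptions(precision=1,suppress=True)
t=optics.snapshot("top"); s=optics.snapshot("side")
a=np.radians(21.9); x=np.array([np.cos(a),np.sin(a),0]); y=np.array([-np.sin(a),np.cos(a),0]); sp=np.array([527.,-17,26])
print("spine ends top",proj(t,sp+100*x),proj(t,sp-100*x),"side",proj(s,sp+100*x),proj(s,sp-100*x), "cover FL,NL",[proj(i,sp+200*y+k*100*x-[0,0,8]) for i in (t,s) for k in(1,-1)])
for th in(180,176,172,168):
    q=np.radians(th); d=-np.cos(q)*y+np.sin(q)*np.array([0,0,1]); n=np.array([0,0,1])*-np.cos(q)-y*np.sin(q)
    print(th,*[proj(i,sp+130*d+3*n+k*75*x) for i in(t,s) for k in(1,-1)], "119 face",*[proj(i,sp+119*d+4*n+k*75*x) for i in(t,s) for k in(1,-1)])
o=[cv2.resize(i["frame"][r0:r0+110,c0:c0+140],(780,590*110//110//1),interpolation=cv2.INTER_CUBIC) for i,r0,c0 in((s,240,290),)]
cv2.imwrite("pics/s4.png",o[0])
E
```

```text
spine ends top [336.2 222.1] [376.1 316.7] side [309.5 255.9] [402.  250.8] cover FL,NL [array([242.2, 261.4]), array([280.9, 356.6]), array([317.5, 336.4]), array([422. , 329.5])]
180 [279.7 259.2] [309.2 331. ] [327.2 302.5] [402.6 297.9] 119 face [284.9 257. ] [314.5 328.8] [326.7 297.8] [401.6 293.3]
176 [279.7 258.9] [309.4 331.3] [327.3 299.4] [403.1 294.8] 119 face [284.9 256.7] [314.8 329. ] [326.7 294.9] [402.  290.4]
172 [279.9 258.5] [310.  331.5] [327.4 296.1] [403.6 291.5] 119 face [285.3 256.3] [315.3 329.2] [326.8 291.8] [402.4 287.3]
168 [280.5 258. ] [310.8 331.5] [327.4 292.4] [404.  287.9] 119 face [285.9 255.8] [316.2 329.2] [326.8 288.5] [402.8 284. ]
```

View pics/s4.png

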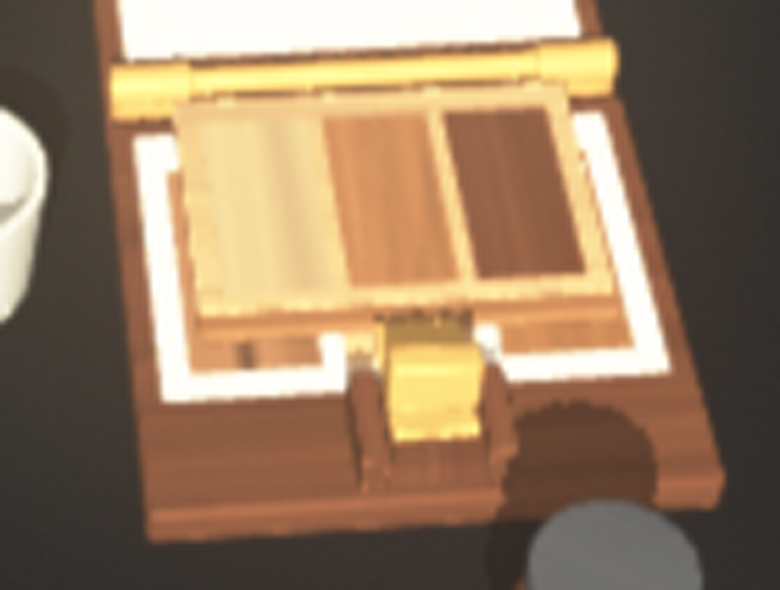

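The board is flat: its face edge at about (326,299)–(400,294) agrees with the 180° prediction. The knob's outer face foot is at about (369,322) in the side view, and its outer top edge at about (267,303) in the top view.

```bash
python3 - <<'E'
from h import *
np.set_printoptions(precision=1,suppress=True)
t=optics.snapshot("top"); s=optics.snapshot("side")
a=np.radians(21.9); x=np.array([np.cos(a),np.sin(a),0]); y=np.array([-np.sin(a),np.cos(a),0]); sp=np.array([527.,-17,26])
B=lambda P:np.array([(P-sp)@x,(P-sp)@y,P[2]])
print("side foot",B(onz(s,(369,322),36)),"top outer",B(onz(t,(267,303.),60)))
print("jar",B(onz(t,(223,346),95)), "jar r",)
for k in (170,175,180): print(k,"top outer/inner",proj(t,sp+(k+6)*y+[0,0,34]),proj(t,sp+(k-6)*y+[0,0,34]),"side foot",proj(s,sp+(k+6)*y+[0,0,10]),"side top outer",proj(s,sp+(k+6)*y+[0,0,34]))
for yy in(230,225,195): 
  for xx in (0,): print("target",yy,sp+yy*y+xx*x)
E
```

```text
side foot [  1.6 187.6  36. ] top outer [  6.2 182.   60. ]
jar [-34.5 281.3  95. ] jar r
170 top outer/inner [271.2 304.8] [277.1 302.3] side foot [368.9 317. ] side top outer [370.  309.3]
175 top outer/inner [268.8 305.9] [274.7 303.4] side foot [369.3 319.1] side top outer [370.4 311.4]
180 top outer/inner [266.3 306.9] [272.2 304.4] side foot [369.7 321.3] side top outer [370.8 313.6]
target 230 [441.2 196.4  26. ]
target 225 [443.1 191.8  26. ]
target 195 [454.3 163.9  26. ]
```

>>> servo_tool([
  [[-0.0152,0.0387,0,0,0],[-0.0152,0.0387,0,0,0],[-0.0152,0.0387,0,0,0],[-0.0152,0.0387,0,0,0],[-0.0152,0.0387,0,0,0],[-0.0152,0.0387,0,0,0],[-0.0152,0.0387,0,0,0],[-0.0152,0.0387,0,0,0],[0,0,0,0,0],[0,0,0,0,0]],
])

```text
time: 10.1
tool_pos: [449.1, 184.7, 231.3]
tcp_rot: [180.0, 0.0, 112.4]
ft_force: [-0.5, -0.7, -0.6]
finger_gap: -0.2
grip_force: 0.0
```

>>> servo_tool([
  [[0,0,-0.02,0,0],[0,0,-0.02,0,0],[0,0,-0.02,0,0],[0,0,-0.02,0,0],[0,0,-0.016,0,0],[0,0,-0.01,0,0],[0,0,-0.006,0,0],[0,0,0,0,0]],
])

```text
time: 10.9
tool_pos: [449.9, 182.8, 118.7]
tcp_rot: [-179.9, -0.0, 112.1]
ft_force: [-0.2, 0.8, -0.6]
finger_gap: 0.5
grip_force: 0.0
```

```bash
python3 - <<'E'
from h import *
s=sense(); print(s["tool_pos"],s["ft_force"])
f=optics.snapshot("side")["frame"][210:420,290:500]; cv2.imwrite("pics/s5.png",cv2.resize(f,None,fx=2.8,fy=2.8,interpolation=cv2.INTER_CUBIC))
E
```

```text
[449.91084047 182.77720502 118.68030925] [-0.24599809  0.76978003 -0.60776435]
```

View pics/s5.png

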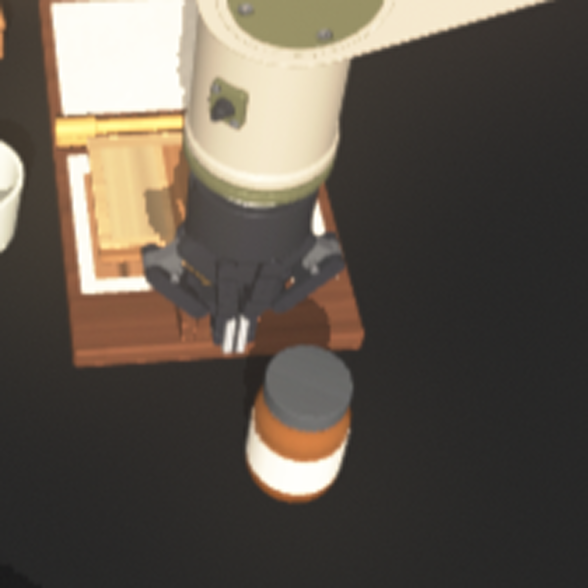

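The fingertips at (235,335) in the crop stand behind the knob, clear of the jar at (305,400). Pushing towards the spine.

>>> servo_tool([
  [[0.0015,-0.0037,0,0,0],[0.0015,-0.0037,0,0,0],[0.0015,-0.0037,0,0,0],[0.0011,-0.0028,0,0,0],[0.0011,-0.0028,0,0,0],[0.0011,-0.0028,0,0,0],[0.0011,-0.0028,0,0,0],[0.0011,-0.0028,0,0,0]],
])

```text
time: 11.75
tool_pos: [460.2, 158.0, 119.2]
tcp_rot: [-180.0, -0.0, 112.2]
ft_force: [0.5, 0.1, -0.1]
finger_gap: 0.1
grip_force: 0.0
```

>>> servo_tool([
  [[0.0008,-0.0019,0,0,0],[0.0008,-0.0019,0,0,0],[0.0008,-0.0019,0,0,0]],
])

```text
time: 12.05
tool_pos: [462.5, 152.5, 119.2]
tcp_rot: [-180.0, -0.0, 112.2]
ft_force: [-1.3, 0.3, 0.2]
finger_gap: 0.0
grip_force: 0.8
```

>>> servo_tool([
  [[0.0008,-0.0019,0,0,0],[0.0008,-0.0019,0,0,0],[0.0008,-0.0019,0,0,0],[0.0008,-0.0019,0,0,0]],
])

```text
time: 12.45
tool_pos: [465.7, 144.7, 119.1]
tcp_rot: [-180.0, -0.0, 112.2]
ft_force: [-1.6, 1.0, 0.9]
finger_gap: 0.1
grip_force: 0.8
```

>>> servo_tool([
  [[0.0008,-0.0019,0,0,0],[0.0008,-0.0019,0,0,0]],
])

```text
time: 12.65
tool_pos: [467.3, 140.9, 119.2]
tcp_rot: [-180.0, -0.0, 112.2]
ft_force: [-1.0, 1.0, 0.9]
finger_gap: 0.3
grip_force: 0.8
```

>>> servo_tool([
  [[0.0007,-0.0018,0,0,0],[0.0007,-0.0018,0,0,0]],
])

```text
time: 12.85
tool_pos: [468.8, 137.3, 119.1]
tcp_rot: [-180.0, -0.0, 112.2]
ft_force: [-1.5, 0.7, 0.4]
finger_gap: 0.4
grip_force: 0.8
```

>>> servo_tool([
  [[0.0006,-0.0014,0,0,0],[0.0006,-0.0014,0,0,0]],
])

```text
time: 13.05
tool_pos: [469.6, 135.1, 119.1]
tcp_rot: [-180.0, -0.1, 112.1]
ft_force: [-4.9, 9.5, 1.7]
finger_gap: -0.0
grip_force: 5.3
```

It has reached the stop at about 11 N. Back off, lift and check.

>>> servo_tool([
  [[-0.0019,0.0046,0,0,0],[-0.0037,0.0093,0,0,0],[-0.0037,0.0093,0,0,0],[0,0,0.02,0,0],[0,0,0.03,0,0],[0,0,0.04,0,0],[0,0,0.04,0,0],[-0.01,0.04,0.02,0,0],[-0.02,0.04,0,0,0],[-0.03,0.04,0,0,0]],
])

```text
time: 14.05
tool_pos: [400.8, 279.7, 270.8]
tcp_rot: [179.8, -0.0, 112.1]
ft_force: [-0.1, 0.3, -0.1]
finger_gap: 0.2
grip_force: 0.0
```

>>> servo_tool([
  [[-0.03,0.04,0,0,0],[-0.03,0.04,0,0,0],[-0.02,0.04,0,0,0],[-0.02,0.04,0,0,0],[-0.02,0.04,0,0,0],[0,0,0,0,0]],
])

```text
time: 14.65
tool_pos: [276.9, 482.0, 269.0]
tcp_rot: [-180.0, -0.1, 112.5]
ft_force: [-0.3, -0.8, -0.4]
finger_gap: 0.2
grip_force: 0.0
```

```bash
python3 - <<'E'
from h import *
s=sense(); print(s["tool_pos"],s["ft_force"])
f=optics.snapshot("side")["frame"][225:345,280:440]; t=optics.snapshot("top")["frame"][130:365,200:480]
cv2.imwrite("pics/s6.png",np.hstack([cv2.resize(x,(400,int(400*x.shape[0]/x.shape[1])))[:300] if 0 else cv2.resize(x,(400,320)) for x in(f,t)]))
E
```

```text
[276.85333388 481.98895762 268.95914195] [-0.2888405  -0.75156256 -0.383495  ]
```

View pics/s6.png

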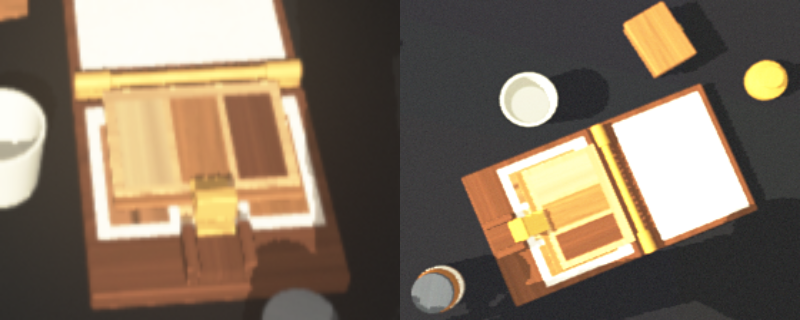

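The tongue now lies over the board's free edge (knob at about (215,210) in the left half of the crop). The knob has moved in about 22 mm, the board is flat, and the book and bystanders look unmoved.

```bash
python3 -c "
from bench import r
print(r.hand_in())"
```

```text
the job is handed in; nothing more can be done
None
```

The board is turned over and lies flat on the left cover, the keeper is pushed in to its stop over the free edge, the hand is clear, and the job is handed in (the hand-in returned no verdict).

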